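Dispense one lens pot and nudge it into the empty lane

TASK

At the eye-test desk, press the plunger of the lens-pot dispenser all the way down once and let it come back up, so that a single pot slides out of the outlet onto the counter. Then nudge that pot along the counter, upright and without picking it up, until all of it lies within the length of the empty one of the two railed lanes beside the outlet, and draw clear. Leave the other pots, the lane that already has a pot in it, the bottles and the spectacle case as they are.

Things in the scene. Friction and masses are not known exactly. Their poses are not given: they have to be found in the camera images.
- dispenser: Fixed white dispenser, 142 mm long, 52 wide. Origin on the counter under the centre of the pot stack; x points from outlet to rear. Front, x -25 to +25 mm: magazine 60 mm high, open on top, clear window, three stacked pots. Outlet: slot 21 mm high at counter level in the front face (x = -25). Rear, x +25 to +117: tower 94 mm high, the plunger on its top at x = +60, y = 0.
- plunger (a joint): Plunger travel in m: 0 up, 0.030 fully pressed against its stop (straight down). About 4 N to start, 10 N at the bottom; springs back up. A full press slides the bottom pot along the counter out of the outlet until its centre is about 82 mm in front (-x) of the dispenser's origin; on release the slide goes back and the next pot drops. A further press would eject another pot.
- plunger_top (a point): Centre of the top face of the plunger's round grey cap, 36 mm in diameter, 10 mm thick; 135 mm above the counter when up; moves down with the plunger.
- pot_1: Round white screw-top lens pot, 40 mm in diameter, 18 mm tall, about 25 g; at the start the bottom one of the stack, the one that comes out. Origin at the centre of its underside, z up. Slides on the counter.
- pot_2: Same kind of pot, second in the stack at the start (underside 18 mm above the counter); drops to the counter, inside the magazine, after the press.
- pot_3: Same kind of pot, third and top of the stack (underside 36 mm above the counter at the start).
- lane_free: The empty lane, fixed: two low aluminium rails 80 mm long (along its y), 6 wide, 8 high, 70 mm apart inside (across its x), dark floor level with the counter. Both ends (+y, -y) are open, no stop. Origin on the counter at the lane's centre. One lane stands either side of the outlet, its centre about 145 mm to the side, an open end facing it; which is empty varies.
- lane_taken: The other lane, of the same shape and size, already holding a pot. Leave it.
- pot_filed: The pot already standing in the other lane; same kind of pot. Leave it.
- lotion: White bottle, 54 mm in diameter, 115 mm tall, standing near the dispenser. Origin at the centre of its underside. Leave it.
- drops: Small eye-drop bottle, 34 mm in diameter, 70 mm tall, standing near the dispenser. Origin at the centre of its underside. Leave it.
- case: Black spectacle case, 62 by 155 by 38 mm (x, y, z), lying near the dispenser. Origin at the centre of its underside. Leave it.
Mind the look-alikes: they are no part of the job. What is shaped like the lane_free but green or orange is not meant. Of the things that look like the dispenser, take the one that is farthest to the robot's right at the start.

How it is judged:
By the outcome, as a careful person would: the job done as asked, in the order asked, and still so for the second after the job is handed in, with the robot touching nothing.
It also fails if it takes over 48 s, if anything falls off the work surface, if the arm or the gripper's body presses on something with over 40 N, if the wrist force passes 120 N, or if a joint passes its speed limit or range.

ROBOT

A 6-joint arm with a two-finger parallel gripper is mounted at the origin on the work surface. World frame = base frame: x ahead of the robot, y to its left, z up, the work surface at z = 0. Lengths are in m, angles in rad, forces in N, time in s.
With the tool pointing down it reaches from about 0.3 to 0.775 m from the base axis. Payload 14.6 kg.
Tool frame: the origin (TCP) lies at the very end of the fingers, on their centre line; the grasp point (between the pads) lies 19 mm behind it; z points along the fingers, x is the direction in which the jaws open and shut, and the axes are right-handed (so a half turn about z gives the same grasp; the last joint's range is limited). The gripper opens to 94 mm and grips with 3 to 60 N. Pads are 16 mm wide; open, the fingers measure 119 mm over their backs; the gripper's body (75 mm by 177 mm) begins 78 mm behind the grasp point.
Start: joints at [1.116, 0.3, 1.521, -0, 1.321, -0.067], TCP at [0.208, 0.509, 0.205] pointing down, gripper open.
Joint ranges: [-3.03, 3.03], [-0.79, 2.21], [0.23, 2.52], [-1.04, 4.18], [0, 3.07], [-2.55, 2.55]. Speed limits (rad/s): [2.22, 2.22, 2.57, 3.14, 3.14, 3.14].

INTERFACE

Orientations are given as [roll, pitch, yaw] about the fixed x, y, z axes, in that order (R = Rz(yaw) Ry(pitch) Rx(roll)).
In Python, from station import ctrl gives the robot as it stands.
- The arm moves only by the shell command python3 -m inch 'ROWS' [FORCE]. ROWS is JSON, one flat list of numbers, 7 for each row, row after row: the shift along the tool's x, y, z in cm, then the turn, a rotation vector about the tool's x, y, z in rad, then the opening, from 0 (shut) to 1 (fully open). In form: [tx, ty, tz, wx, wy, wz, claw, tx, ty, tz, wx, wy, wz, claw, ...]. A call has 1 to 20 rows; each row shifts and turns the commanded pose from where the row before left it, along the tool's axes as they then stand; what a row does not reach is not made up. A row lasts 1/8 s, in which the tool goes at most 62.5 mm and 10.7 degrees, less where a joint would pass 70% of its speed; a pose out of reach is approached as far as the arm can. A call is refused whole if a number of a shift passes 6.25 or a number of a turn 0.188, either way. A call with a gripper value outside its range is refused whole. The fingers move at their own pace and stop on an object; FORCE is the grip in N (left out, the last holds). Time passes only in rows, so rows that do not move let the fingers close. It gives the time, the measured TCP pose, the force and the opening at its end, in the units of the state.
- ctrl.get_obs(): the state, without advancing time (a new reading comes with each control period).
- ctrl.camera(name): name is "scene" or "side" or "wrist"; returns (picture, depth): 420x560x3 uint8, red, green, blue; 420x560 float32, m along the optical axis (not along the pixel's ray), 0 where there is no reading.
- ctrl.camera_params(name): a dict with "vertical_fov" (degrees; the focal length in pixels is half the picture's height over the tangent of half this angle, whatever the lens; pixels are square), "cx", "cy" (the principal point, pixels), "camera_from_world" (4x4, takes a point from world to camera coordinates); the wrist camera has in their place "mount" (4x4, takes a point from camera to tool coordinates, whose origin is the TCP and whose axes are the tool frame's). Camera axes: x right, y down, z forward; pixel columns grow to the right and rows downward; lengths in m; the calibration is good to about 2 mm. The wrist camera is an equidistant fisheye: a pixel r from the principal point sees the ray r / f radians off the axis. A picture is of the moment at which its call begins: read the wrist's pose just before it. camera_params takes no time and is no camera call.
- ctrl.hand_in(): hands the job in, once; it reports no verdict.
Trained networks look in the newest picture that a camera, given by its name, has taken for a name from the list of things; names that differ only in an ending like _2 or _b are one class to them, and where a whole thing is asked for, a point or a joint stands for the part that bears it (a point fixed in the world has none). Each returns a list of dicts, best first, with "score" (0 to 1); they miss things now and then, are a little off and sometimes report something else, mostly with a low value. They report only what shows in the picture. A call takes as long as a camera call. They do not tell look-alikes from the thing itself.
- ctrl.spot_in(camera, label): "bbox" ([centre column, centre row, width, height] in pixels, round what is visible of it).
- ctrl.place_of(camera, label): "centre" ([column, row] in pixels: a listed point, or the origin of a listed thing).
The state is a dict: "time_s": time; "qpos": joint angles; "joint_vel": joint speeds; "tau": joint torques, N m; "ee_pos": TCP position; "eef_rot": TCP orientation; "force": force on the tool from outside, world axes, zero at the start; "moment": the same for the moment, N m; "grip_width": finger opening in m.
Only numpy, scipy, OpenCV 4.12 (cv2) and the standard library are available. Lean on these libraries where they do the work, as an engineer would, in place of code of your own. Each camera call takes 0.05 s, during which the arm holds its last target. There are 200 camera calls.

## Working session

There is one attempt and no reset: what is moved stays moved. The work goes in short steps, Python scripts to look and compute and a shell command to move; the robot and the scene stay as the last step left them, time stands still between calls to the robot, and variables do not carry over. Pictures are saved under pics/ and viewed, about 8 in all and at most 12, crops included, and the job is handed in when it is done.

```bash
mkdir -p pics
cat > h.py <<'E'
import numpy as np, cv2
from station import ctrl
from scipy.spatial.transform import Rotation as R
def cam(n):
    o=ctrl.get_obs(); im,d=ctrl.camera(n); return o,im,d
def W(n,u,v,d):
    p=ctrl.camera_params(n); f=210/np.tan(np.radians(p['vertical_fov'])/2)
    c=np.array([(u-p['cx'])/f*d,(v-p['cy'])/f*d,d,1]); return (np.linalg.inv(p['camera_from_world'])@c)[:3]
def onz(n,u,v,z):
    a=W(n,u,v,0);b=W(n,u,v,1); return a+(b-a)*(z-a[2])/(b[2]-a[2])
def cloud(n,d):
    u,v=np.meshgrid(np.arange(560),np.arange(420)); p=ctrl.camera_params(n); f=210/np.tan(np.radians(p['vertical_fov'])/2)
    c=np.stack([(u-p['cx'])/f*d,(v-p['cy'])/f*d,d,np.ones_like(d)],-1); return (c@np.linalg.inv(p['camera_from_world']).T)[...,:3]
def save(n,im): cv2.imwrite('pics/'+n,cv2.cvtColor(im,cv2.COLOR_RGB2BGR))
E
python3 - <<'E'
from h import *
a=[]
for n in('scene','side'):
    o,im,d=cam(n); np.save(n+'.npy',d); save(n+'.png',im); 
    for l in('dispenser','plunger_top','lane_free','pot_1','lotion','drops','case'):
        for r in ctrl.place_of(n,l)[:4]:
            u,v=r['centre']; dd=d[int(v)%420,int(u)%560]
            print(n,l,np.round(r['centre'],1),round(r['score'],2),np.round(W(n,u,v,dd),3), np.round(onz(n,u,v,.135 if l=='plunger_top' else 0),3))
print(o)
E
```

```text
scene dispenser [213.7 262.6] 0.91 [0.683 0.012 0.096] [ 0.576 -0.021  0.   ]
scene dispenser [373.7 327.3] 0.64 [0.806 0.292 0.095] [0.724 0.314 0.   ]
scene plunger_top [202.  233.8] 0.66 [ 0.652 -0.014  0.137] [ 0.65  -0.015  0.135]
scene plunger_top [385.9 302.8] 0.57 [0.793 0.306 0.136] [0.792 0.306 0.135]
scene lane_free [280. 244.] 0.88 [0.497 0.12  0.002] [0.495 0.12  0.   ]
scene lane_free [285.5 208.3] 0.84 [0.34  0.121 0.001] [0.338 0.121 0.   ]
scene lane_free [335.8 239.7] 0.7 [0.466 0.252 0.001] [0.464 0.252 0.   ]
scene lotion [120.9 286.4] 0.91 [ 0.701 -0.171  0.035] [ 0.668 -0.193  0.   ]
scene drops [358.6 272.5] 0.81 [0.599 0.294 0.021] [0.576 0.298 0.   ]
scene case [288.7 291.1] 0.64 [0.676 0.152 0.029] [0.647 0.151 0.   ]
side dispenser [270.7 157.6] 0.87 [0.709 0.293 0.032] [0.732 0.319 0.   ]
side dispenser [329.7 262.3] 0.68 [ 0.565 -0.04   0.042] [ 0.59  -0.022  0.   ]
side plunger_top [350.2 207.5] 0.75 [ 0.646 -0.016  0.134] [ 0.646 -0.017  0.135]
side plunger_top [289.6 102.8] 0.67 [ 0.942  0.458 -0.005] [0.809 0.325 0.135]
side plunger_top [360.4 326.9] 
[... 529 characters left out ...]
04.8] 0.84 [0.628 0.136 0.036] [0.651 0.159 0.   ]
{'time_s': 0.4, 'qpos': array([ 1.11637752e+00,  2.99976963e-01,  1.52107879e+00,  3.16916379e-05,
        1.32066596e+00, -6.65762837e-02]), 'joint_vel': array([-0.00026021, -0.00093898, -0.00106526, -0.00135964, -0.00027498,
        0.00057241]), 'tau': array([ 2.07136186e-04, -5.31192434e+01, -3.52609706e+01,  7.07642175e-02,
        2.17899779e-02, -4.06814661e-05]), 'ee_pos': array([0.20797345, 0.50912597, 0.20536998]), 'eef_rot': array([-3.14155343e+00,  1.26733468e-04,  1.18294596e+00]), 'force': array([ 0.89549193, -0.18167958,  0.46184185]), 'moment': array([-0.00072212, -0.0550585 ,  0.00469231]), 'grip_width': 0.09429501061067504}
```

View pics/scene.png

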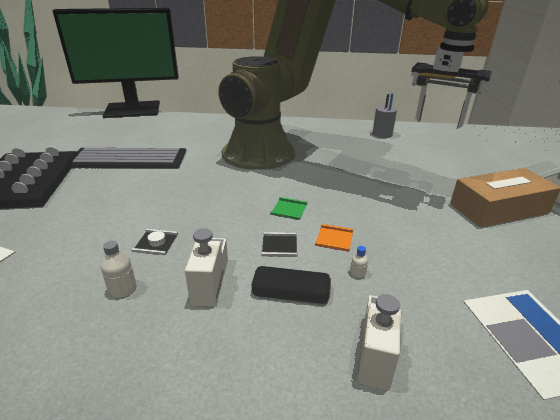

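View pics/side.png

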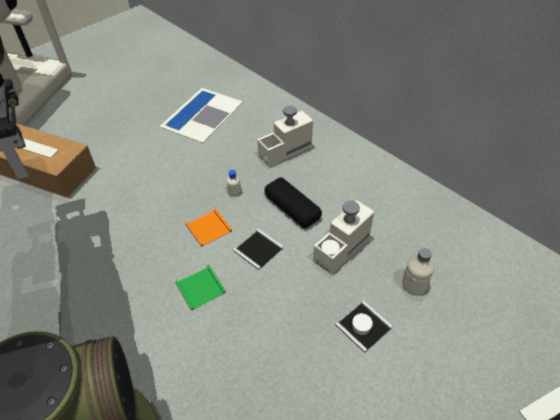

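Candidate dispensers are at scene (207,270) and (380,340). The first is farther to the robot's right (y≈-0.02 against 0.31), and the side view agrees. Candidate lanes are black and empty at (280,244), black with a pot at (157,241), and green and orange decoys at (290,208) and (335,238). I choose the dispenser at (207,270) and the lane at (280,244). Next I measure the geometry and check the choice with a close crop.

Run:
```python
from h import *
for n in('scene','side'):
    d=np.load(n+'.npy'); P=cloud(n,d); im=cv2.imread(f'pics/{n}.png').astype(int)
    X,Y,Z=P[...,0],P[...,1],P[...,2]
    near=(X>.42)&(X<.75)&(abs(Y+.02)<.10)&(d>0)
    for nm,lo,hi in(('cap',.128,.142),('tower',.088,.1),('magtop',.056,.064)):
        m=near&(Z>lo)&(Z<hi); q=P[m]
        if len(q)<5: continue
        r=cv2.minAreaRect((q[:,:2]*1000).astype(np.float32))
        print(n,nm,len(q),'mean',q.mean(0).round(4),'rect mm',np.round(r[0],1),np.round(r[1],1),round(r[2],1))
    dark=(im.max(-1)<75)&(abs(Z)<.012)&(X>.38)&(X<.6)
    for nm,y0,y1 in(('free',.05,.2),('taken',-.26,-.1)):
        m=(dark&(Y>y0)&(Y<y1)).astype(np.uint8)
        k,l,s,_=cv2.connectedComponentsWithStats(m)
        i=1+s[1:,4].argmax(); q=P[l==i]
        r=cv2.minAreaRect((q[:,:2]*1000).astype(np.float32)); print(n,nm,len(q),np.round(r[0],1),np.round(r[1],1),round(r[2],1), cv2.boxPoints(r).round(0).tolist())
s=cv2.imread('pics/side.png')[180:360,220:460]; t=cv2.imread('pics/scene.png')[190:330,90:340]
s=cv2.resize(s,(400,300),interpolation=2);t=cv2.resize(t,(400,224),interpolation=2)
cv2.imwrite('pics/crop.png',np.hstack([s,cv2.copyMakeBorder(t,0,76,0,0,0)]))
```

```text
scene cap 237 mean [ 0.6556 -0.0125  0.1363] rect mm [652.6 -13.8] [35.  34.5] 61.8
scene tower 822 mean [ 0.6747 -0.0102  0.0959] rect mm [665.  -12.8] [91.3 51.5] 2.6
scene magtop 191 mean [ 0.6507 -0.0031  0.0605] rect mm [637.9 -12.1] [144.8  50.1] 1.2
scene free 523 [497.  117.1] [61.7 77.3] 4.2 [[463.0, 153.0], [469.0, 76.0], [531.0, 81.0], [525.0, 158.0]]
scene taken 309 [ 518.1 -173.6] [79.9 64.8] 85.2 [[482.0, -211.0], [547.0, -216.0], [554.0, -137.0], [489.0, -131.0]]
side cap 191 mean [ 0.6474 -0.0167  0.1336] rect mm [649.1 -15.5] [35.7 36.2] 89.9
side tower 616 mean [ 0.652  -0.0213  0.093 ] rect mm [659.7 -16.1] [94.6 52.1] 2.4
side magtop 269 mean [ 0.6025 -0.0222  0.0591] rect mm [633.2 -16.6] [141.2  53.8] 2.2
side free 777 [504.1 117.2] [65.5 79.2] 4.0 [[469.0, 154.0], [474.0, 75.0], [539.0, 80.0], [534.0, 159.0]]
side taken 773 [ 523.8 -175.6] [79.3 67.2] 86.4 [[488.0, -213.0], [555.0, -217.0], [560.0, -138.0], [493.0, -134.0]]
```

View pics/crop.png

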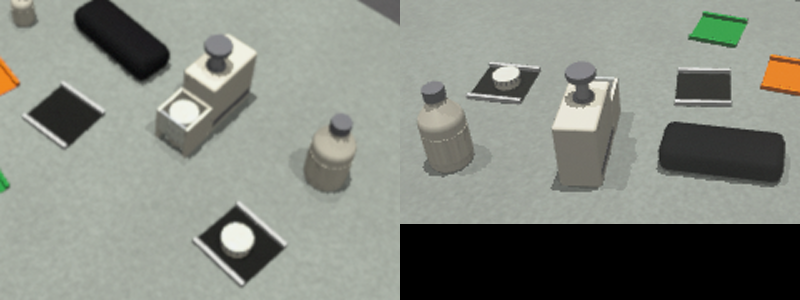

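The crop confirms the choice. The side view shows a white dispenser with a pot showing in its magazine, the empty black lane on one side of the outlet and the occupied lane on the other. The measured sizes (cap 35–36 mm, tower 92×52 mm, lane floor about 79×66 mm) match the description. The plunger is at about (0.651, -0.0145) and the lane at about (0.501, 0.117).

```bash
python3 -m inch '[0,0,0,0,0,0.187,0, 0,0,0,0,0,0.187,0, 0,0,0,0,0,0.187,0, 0,0,0,0,0,0.187,0, 0,0,0,0,0,0.187,0, 0,0,0,0,0,0.187,0, 0,0,0,0,0,0,0]'
python3 -m inch '[3.4,4.6,0,0,0,0,0, 3.4,4.6,0,0,0,0,0, 3.4,4.6,0,0,0,0,0, 3.4,4.6,0,0,0,0,0, 3.4,4.6,0,0,0,0,0, 3.4,4.6,0,0,0,0,0, 3.4,4.6,0,0,0,0,0, 3.4,4.6,0,0,0,0,0, 3.4,4.6,0,0,0,0,0, 3.4,4.6,0,0,0,0,0, 3.4,4.6,0,0,0,0,0, 3.4,4.6,0,0,0,0,0, 0,0,0,0,0,0,0, 0,0,0,0,0,0,0]'
```

```text
time_s: 1.68
ee_pos: [0.208, 0.5092, 0.2055]
eef_rot: [-3.142, -0.0, 0.062]
force: [0.8, -0.2, 0.7]
grip_width: 0.0273
time_s: 3.42
ee_pos: [0.6486, -0.0166, 0.2052]
eef_rot: [-3.141, 0.001, 0.064]
force: [0.3, 0.6, 0.4]
grip_width: 0.0006
```

```bash
python3 -m inch '[0.2,-0.2,2,0,0,0,0, 0,0,2,0,0,0,0, 0,0,1.5,0,0,0,0, 0,0,1,0,0,0,0, 0,0,0,0,0,0,0]'
python3 -m inch '[0,0,0.5,0,0,0,0, 0,0,0.5,0,0,0,0, 0,0,0.5,0,0,0,0, 0,0,0.5,0,0,0,0, 0,0,0.5,0,0,0,0, 0,0,0.4,0,0,0,0, 0,0,0,0,0,0,0]'
```

```text
time_s: 4.05
ee_pos: [0.6505, -0.0145, 0.1401]
eef_rot: [-3.141, 0.001, 0.062]
force: [0.8, -0.1, -0.3]
grip_width: 0.0004
time_s: 4.92
ee_pos: [0.6512, -0.0149, 0.1125]
eef_rot: [3.141, -0.002, 0.061]
force: [-2.3, 0.6, 7.6]
grip_width: 0.0004
```

```bash
python3 -m inch '[0,0,0.3,0,0,0,0, 0,0,0.3,0,0,0,0, 0,0,0.1,0,0,0,0, 0,0,0,0,0,0,0, 0,0,0,0,0,0,0]'
```

```text
time_s: 5.55
ee_pos: [0.6512, -0.0148, 0.1058]
eef_rot: [3.141, -0.002, 0.061]
force: [-3.5, 0.9, 9.4]
grip_width: 0.0003
```

```bash
python3 -m inch '[0,0,0.15,0,0,0,0, 0,0,0.15,0,0,0,0, 0,0,0,0,0,0,0]'
```

```text
time_s: 5.92
ee_pos: [0.6513, -0.0148, 0.105]
eef_rot: [3.141, -0.003, 0.061]
force: [-12.4, 1.4, 26.7]
grip_width: 0.0003
```

The force jumped from 9 N to 27 N at z = 0.105, so the plunger is on its stop. I release it, lift and look.

```bash
python3 -m inch '[0,0,-1,0,0,0,0, 0,0,-1,0,0,0,0, 0,0,-1.5,0,0,0,0, 0,0,-3,0,0,0,0, 0,0,-3.5,0,0,0,0, 0,0,0,0,0,0,0.25, 0,0,0,0,0,0,0.25]'
python3 - <<'E'
from h import *
for n in('scene','side'):
    o,im,d=cam(n); save(n+'2.png',im); P=cloud(n,d)
    X,Y,Z=P[...,0],P[...,1],P[...,2]
    m=(X>.45)&(X<.56)&(abs(Y+.02)<.06)&(Z>.013)&(Z<.023)&(d>0)&(im.min(-1)>110)
    q=P[m]
    if len(q)>9:
        c,r=cv2.minEnclosingCircle((q[:,:2]*1000).astype(np.float32)); print(n,len(q),q.mean(0).round(4),np.round(c,1),round(r,1))
    print([(np.round(onz(n,*r['centre'],0),3),round(r['score'],2)) for r in ctrl.place_of(n,'pot_1')])
a=cv2.imread('pics/side2.png')[150:370,180:460]; b=cv2.imread('pics/scene2.png')[190:330,90:370]
cv2.imwrite('pics/c2.png',np.vstack([a,b]))
print(o['ee_pos'],o['eef_rot'],o['grip_width'])
E
```

```text
time_s: 6.8
ee_pos: [0.6504, -0.0148, 0.2007]
eef_rot: [-3.141, 0.001, 0.061]
force: [-0.1, 0.1, -0.2]
grip_width: 0.0171
scene 73 [ 0.503  -0.0189  0.0205] [508.1 -19.3] 18.6
[]
side 234 [ 0.5059 -0.023   0.0172] [507.3 -22.8] 20.9
[(array([ 0.506, -0.021,  0.   ]), 0.77), (array([ 0.594, -0.011,  0.   ]), 0.67)]
[ 0.65028139 -0.01481246  0.20018111] [-3.14133376e+00  2.11159706e-03  6.09879932e-02] 0.02277228620396712
```

View pics/c2.png

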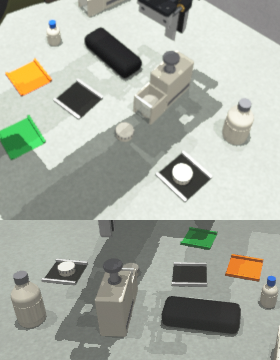

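The view shows one pot out, at (0.5075, -0.021), close to the 82 mm predicted. The plunger is back up and the other things are unmoved. Next I move behind the pot with the two fingers 23 mm apart, so they cradle it.

```bash
python3 -m inch '[-4.8,1.9,0,0,0,0,0.25, -4.8,1.9,0,0,0,0,0.25, -4.7,1.9,0,0,0,0,0.25, 0,0,0,0,0,0,0.25, 0,0,4,0,0,0,0.25, 0,0,4,0,0,0,0.25, 0,0,4,0,0,0,0.25, 0,0,3,0,0,0,0.25, 0,0,2,0,0,0,0.25, 0,0,0,0,0,0,0.25]'
```

```text
time_s: 8.25
ee_pos: [0.5112, -0.0799, 0.03]
eef_rot: [-3.141, 0.003, 0.061]
force: [0.2, -0.7, 1.5]
grip_width: 0.0234
```

```bash
python3 -m inch '[0,0,1.2,0,0,0,0.25, 0,0,1.2,0,0,0,0.25, 0,0,0,0,0,0,0.25, 0,-1,0,0,0,0,0.25, 0,-1,0,0,0,0,0.25, 0,-1,0,0,0,0,0.25, 0,-0.6,0,0,0,0,0.25, 0,-0.6,0,0,0,0,0.25, 0,-0.6,0,0,0,0,0.25, 0,-0.6,0,0,0,0,0.25, 0,-0.6,0,0,0,0,0.25, 0,-0.6,0,0,0,0,0.25, 0,-0.6,0,0,0,0,0.25, 0,0,0,0,0,0,0.25]'
python3 - <<'E'
from h import *
for n in('scene','side'):
    o,im,d=cam(n); save(n+'3.png',im)
    print(n,[(np.round(onz(n,*r['centre'],0),3),round(r['score'],2)) for r in ctrl.place_of(n,'pot_1')])
a=cv2.imread('pics/side3.png')[150:370,180:460]; b=cv2.imread('pics/scene3.png')[190:330,90:370]
cv2.imwrite('pics/c3.png',np.vstack([a,b]))
E
```

```text
time_s: 10.0
ee_pos: [0.507, -0.0081, 0.0074]
eef_rot: [-3.141, 0.0, 0.062]
force: [0.7, -0.5, 0.6]
grip_width: 0.0236
scene [(array([0.506, 0.019, 0.   ]), 0.72)]
side [(array([ 0.603, -0.013,  0.   ]), 0.45)]
```

View pics/c3.png

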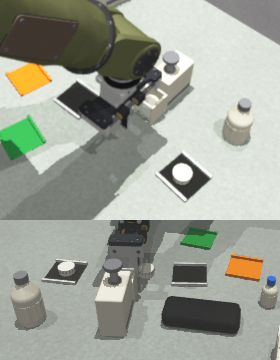

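The scene view shows the pot held in front of the fingers at about (148,270) in the crop, measured at (0.506, 0.019). It is tracking as expected, with about 10 cm still to go.

```bash
python3 -m inch '[0,-0.6,0,0,0,0,0.25, 0,-0.6,0,0,0,0,0.25, 0,-0.6,0,0,0,0,0.25, 0,-0.6,0,0,0,0,0.25, 0,-0.6,0,0,0,0,0.25, 0,-0.6,0,0,0,0,0.25, 0,-0.6,0,0,0,0,0.25, 0,-0.6,0,0,0,0,0.25, 0,-0.6,0,0,0,0,0.25, 0,-0.6,0,0,0,0,0.25, 0,-0.6,0,0,0,0,0.25, 0,-0.6,0,0,0,0,0.25, 0,-0.6,0,0,0,0,0.25, 0,-0.6,0,0,0,0,0.25, 0,-0.6,0,0,0,0,0.25, 0,-0.6,0,0,0,0,0.25, 0,-0.4,0,0,0,0,0.25, 0,-0.2,0,0,0,0,0.25, 0,0,0,0,0,0,0.25]'
python3 - <<'E'
from h import *
o,im,d=cam('scene'); print([(np.round(onz('scene',*r['centre'],0),3),round(r['score'],2)) for r in ctrl.place_of('scene','pot_1')])
E
```

```text
time_s: 12.58
ee_pos: [0.5009, 0.0933, 0.0074]
eef_rot: [-3.142, 0.0, 0.061]
force: [0.3, -0.8, 0.3]
grip_width: 0.0234
[(array([0.491, 0.117, 0.   ]), 0.49)]
```

Now I back off along the push line, lift, clear the view and check.

```bash
python3 -m inch '[0,0.6,0,0,0,0,0.25, 0,1.5,0,0,0,0,0.25, 0,2,0,0,0,0,0.25, 0,1,0,0,0,0,0.25, 0,0,-3,0,0,0,0.25, 0,0,-4,0,0,0,0.25, 0,0,-5,0,0,0,0.25, 0,0,-5,0,0,0,0.25, -3,4,0,0,0,0,0.25, -3,5,0,0,0,0,0.25, -3,5,0,0,0,0,0.25, 0,5,0,0,0,0,0.25, 0,5,0,0,0,0,0.25, 0,0,0,0,0,0,0.25, 0,0,0,0,0,0,0.25]'
python3 - <<'E'
from h import *
for n in('scene','side'):
    o,im,d=cam(n); save(n+'4.png',im); P=cloud(n,d); X,Y,Z=P[...,0],P[...,1],P[...,2]
    m=(X>.46)&(X<.55)&(abs(Y-.117)<.06)&(Z>.012)&(Z<.024)&(d>0); q=P[m]
    if len(q)>9:
        c,r=cv2.minEnclosingCircle((q[:,:2]*1000).astype(np.float32)); print(n,len(q),q.mean(0).round(4),np.round(c,1),round(r,1))
    for l in('pot_1','lane_free','plunger_top','lotion','drops','case'): print(n,l,[(np.round(onz(n,*r['centre'],.135 if 'plu' in l else 0),3).tolist(),round(r['score'],2)) for r in ctrl.place_of(n,l)])
a=cv2.imread('pics/side4.png')[150:370,180:460]; b=cv2.imread('pics/scene4.png')[190:330,90:370]
cv2.imwrite('pics/c4.png',cv2.resize(np.vstack([a,b]),None,fx=1.6,fy=1.6,interpolation=2))
E
```

```text
time_s: 14.55
ee_pos: [0.4285, -0.2025, 0.1773]
eef_rot: [-3.141, 0.0, 0.06]
force: [-0.5, -0.2, -0.1]
grip_width: 0.0235
scene 188 [0.5032 0.1173 0.0191] [508.1 116.8] 47.9
scene pot_1 [([0.496, 0.121, 0.0], 0.59), ([0.47, -0.07, 0.0], 0.59)]
scene lane_free [([0.462, 0.251, 0.0], 0.82), ([0.492, 0.124, 0.0], 0.58)]
scene plunger_top [([0.792, 0.305, 0.135], 0.82), ([0.644, -0.015, 0.135], 0.74), ([0.67, 0.132, 0.135], 0.48)]
scene lotion [([0.677, -0.187, 0.0], 0.57)]
scene drops [([0.57, 0.295, 0.0], 0.59)]
scene case [([0.652, 0.154, 0.0], 0.59)]
side pot_1 []
side lane_free [([0.507, 0.123, 0.0], 0.69), ([0.346, 0.134, 0.0], 0.57)]
side plunger_top [([0.814, 0.314, 0.135], 0.65)]
side lotion [([0.673, -0.188, 0.0], 0.82)]
side drops []
side case []
```

View pics/c4.png

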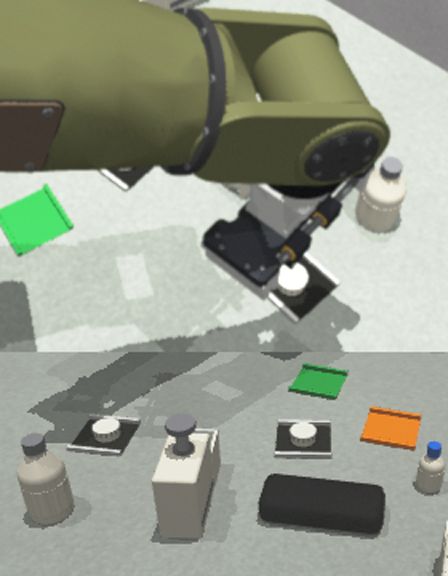

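The scene view shows the pot upright between the rails at (303,434) in the crop, and the filed pot, bottles and case are where they were. The pot's y is about 0.117–0.121 against a lane centre of about 0.117, with ±20 mm allowed.

```bash
python3 -c "
from station import ctrl; print(ctrl.hand_in(), ctrl.get_obs()['time_s'])"
```

```text
the job is handed in; nothing more can be done
the job is handed in; nothing more can be done
```

The job is done and handed in at about 15 s, well inside the 48 s limit. I pressed the right-hand dispenser's plunger once to its stop, where the force jumped from 9 N to 27 N, and let it spring back. One pot came out. I nudged it along the counter with two slightly parted fingers into the empty black lane, backed off, lifted and drew clear.

**Last checks:**
- **Pot in lane:** The scene view shows the pot upright between the rails. Its y is about 0.117–0.121 m against a lane centre of about 0.117 m, where ±0.020 m is allowed.
- **Everything else:** The plunger is up. The filed pot, bottles, case and decoys look unmoved.
- **Failed or disagreeing:** The arm blocked the side camera, so it could not confirm the pot. My circle fit to the pot's depth points also failed, giving a 48 mm radius where 20 mm is right, probably because it picked up rail points. The final position therefore rests on the scene camera and the finger position at the end of the push, which agree.

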